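# Sort inspected moulded parts to tray, reject cup and cam gauge

## Robot

A 6-joint arm with a two-finger parallel gripper is mounted at the origin on the work surface. World frame = base frame: x ahead of the robot, y to its left, z up, the work surface at z = 0. Lengths are in m, angles in rad, forces in N, time in s.
With the tool pointing down it reaches from about 0.275 to 0.75 m from the base axis. Payload 10.2 kg.
Tool frame: the origin (TCP) lies at the very end of the fingers, on their centre line; the grasp point (between the pads) lies 19 mm behind it; z points along the fingers, y is the line along which they close (so a half turn about z gives the same grasp; the last joint's range is limited). The gripper opens to 88 mm and grips with 3 to 60 N. Pads are 18 mm wide; open, the fingers measure 123 mm over their backs; the gripper's body (75 mm by 187 mm) begins 45 mm behind the grasp point.
Start: joints at [-1.324, 0.313, 1.498, -0, 1.331, -0.223], TCP at [0.238, -0.468, 0.239] pointing down, gripper open.
Joint ranges: [-2.94, 2.94], [-0.97, 2.17], [0.19, 2.56], [-1.23, 4.37], [0.02, 3.11], [-2.88, 2.88]. Speed limits (rad/s): [2.39, 2.39, 3.01, 3.14, 3.14, 3.14].

## Interface

Orientations are given as a 3x3 rotation matrix whose columns are the frame's x, y, z axes.
In Python, from rig import ctrl gives the robot as it stands.
- The arm moves only by the shell command python3 -m pendant 'ROWS'. ROWS is a JSON list of rows, 1 to 20 of them, each of 7 numbers: the finger opening in m, then dx, dy, dz in m, then a rotation vector rx, ry, rz in rad; each row is the pose to reach, as a shift and turn from the pose commanded when the command began, along the tool's axes at that moment; what a row does not reach only later rows make up. A row lasts 1/12 s, in which the tool goes at most 0.0417 m and 0.125 rad, less where a joint would pass 70% of its speed; a pose out of reach is approached as far as the arm can. The fingers move at their own pace and stop on an object; the grip force is fixed at half the most. Time passes only in rows, so rows that do not move let the fingers close. It prints the time, the measured TCP pose, the force, the opening and the grip force at its end.
- ctrl.sense(): the state, without advancing time (a new reading comes with each control period).
- ctrl.camera(name): name is "scene" or "top"; returns a dict with "frame" (384x512x3 uint8, blue, green, red), "z_map" (384x512 float32, m along the optical axis (not along the pixel's ray), 0 where there is no reading), "fx", "fy", "cx", "cy" (pixels), "R" (3x3) and "t" (3): a world point X has camera coordinates R X + t. Camera axes: x right, y down, z forward; pixel columns grow to the right and rows downward; lengths in m; the calibration is good to about 2 mm. A picture is of the moment at which its call begins.
- ctrl.finish_job(): hands the job in; it is judged then, once.
The state is a dict: "t": time; "joint_pos": joint angles; "qd": joint speeds; "joint_torque": joint torques, N m; "ee_pos": TCP position; "tool_rot": TCP orientation; "ft_force": force on the tool from outside, world axes, zero at the start; "wrist_torque": the same for the moment, N m; "opening": finger opening in m; "gripper_force": force on a finger pad.
Only numpy, scipy, OpenCV 4.12 (cv2) and the standard library are available. Lean on these libraries where they do the work, as an engineer would, in place of code of your own. Each camera call takes 0.05 s, during which the arm holds its last target. There are 200 camera calls.

## Task

Sort the four black moulded parts lying on the white mat: put the good gear in the empty pocket of the gear tray, lay the rocker arm lengthwise in the empty pocket of the rocker tray, put the short-moulded gear with the red paint mark in the red reject cup, and fit the cam onto the D-shaft of the cam gauge, its flat matched to the shaft's flat and fully down on the shoulder. The parts stay hub upwards in the trays and on the gauge; set the three good parts down gently instead of letting them fall, and leave the loupe and the marker pen where they are.

Things in the scene. Friction and masses are not known exactly. Their poses are not given: they have to be found in the camera images.
- good_gear: Good spur gear, black plastic, complete, sizes in mm: 20 teeth all round, outer diameter 44, toothed disc 9 thick, and a round hub (diameter 20, with a 9 mm bore) rising to 24 above the underside, to be gripped by the fingers above the disc; 22 g. Origin: centre of the underside; z up along the hub. It lies flat, hub up, on a white mat 2 thick.
- short_gear: The reject (sizes in mm): the same gear short-moulded, one side of its toothed disc missing beyond a ragged straight edge about 12 from the axis (on its +x side), with red paint on the end of its hub and a red stroke on the -x half of the disc. Disc 9 thick, hub diameter 20, 24 high; 18 g. Origin: centre of the underside (on the hub's axis); z up.
- rocker_arm: Rocker arm, black plastic, in mm: flat bar 76 long (x), 18 wide (y) with round ends, 8 thick (low ribs to 9.5), a light grey hole mark at either end, and a round pivot boss (diameter 18) in the middle rising to 24 above the underside, to be gripped; 20 g. Both ends alike. Origin: centre of the underside; z up. Lies flat on the mat.
- disc_cam: Disc cam, black plastic, in mm: egg-shaped disc 9 thick (base radius 18, nose tip 28 from the axis on +x, white dot on the nose) with a round hub (diameter 30) rising to 24 above the underside, to be gripped. D-bore right through: diameter 19, flat 6 from the axis on the +x (nose) side. About 30 g. Origin: on the bore's axis at the underside; z up.
- gear_pocket (a point): Centre of the floor of the one empty pocket of the gear tray: white fixed tray 140 x 140 mm with 2 x 2 pockets, three holding fixed gears like good_gear. Pocket 62 x 62 inside, floor 3 above the table, ribs 9 above the floor. x, y along the tray's sides, z up; filled pockets are centred 68 away towards +x and -y (hubs end 24 above the floor).
- rocker_pocket (a point): Centre of the floor of the empty pocket of the rocker tray: white fixed tray 110 x 110 mm with two long pockets side by side; the other one, centred 60 away towards -y, holds a fixed rocker arm. Pocket 96 long (x) by 40 wide (y) inside, floor 3 above the table, ribs 9 above the floor. z up.
- reject_cup: Red round plastic cup, fixed, empty, in mm: 120 across the rim, 108 at the foot, wall 3, 50 high, inner floor 4 above the table. Origin: centre of the underside; z up.
- gauge_seat (a point): Cam gauge (fixed black base 150 x 90 mm, dial indicator on +x, all under 45 high): centre of the shoulder's top (diameter 28), 24 above the table. From it the steel shaft stands up 20: diameter 16, flat 4.5 from the axis on +x (towards the dial), top 3.5 tapered by 2. The cam's origin goes here, nose (x) along this x; clearance 1.5 all round. Plunger tip 32 from the axis. z up.
- loupe: Bystander: small black eye loupe, a round tube 36 mm across and 34 mm high with a clear lens, standing on the table just beyond the far edge of the mat. Origin: centre of its underside.
- marker_pen: Bystander: paint marker with a white barrel and red cap, in mm: 131 long, 12 thick (14 at the clip), lying on the mat between the parts; it does not roll easily. Origin: middle of its underside; y along it towards the cap.
Not all that is in view belongs to the job. Leave any pink look-alike of the rocker_arm alone. Leave any turquoise look-alike of the good_gear alone.

How it is judged:
By the outcome, as a careful person would: the job done as asked, in the order asked, and still so for the second after the job is handed in, with the robot touching nothing.
It also fails if it takes over 90 s, if anything falls off the work surface, if the arm or the gripper's body presses on something with over 40 N, if the wrist force passes 120 N, or if a joint passes its speed limit or range.

## Working session

There is one attempt and no reset: what is moved stays moved. The work goes in short steps, Python scripts to look and compute and a shell command to move; the robot and the scene stay as the last step left them, time stands still between calls to the robot, and variables do not carry over. Pictures are saved under pics/ and viewed, at most 14 in all, crops included, and the job is handed in when it is done.

```bash
ls; mkdir -p pics
python3 - <<'E'
from rig import ctrl
import cv2,numpy as np
s=ctrl.sense();print(s['t'],s['ee_pos'],s['tool_rot'],s['opening'])
for n in ['scene','top']:
    c=ctrl.camera(n);cv2.imwrite(f'pics/{n}0.png',c['frame']);np.savez(f'{n}0.npz',**c)
    print(n,c['fx'],c['fy'],c['cx'],c['cy'],c['R'],c['t'],-c['R'].T@c['t'],(c['z_map']>0).mean())
E
```

```text
pics
0.0 [ 0.23758533 -0.4678837   0.23817081] [[ 8.91655080e-01  4.52715273e-01 -3.16022911e-04]
 [ 4.52715291e-01 -8.91654237e-01  1.25962228e-03]
 [ 2.88467074e-04 -1.26621701e-03 -9.99999157e-01]] 0.08806907593286935
scene 393.96453333528416 393.96453333528416 255.6499974469466 190.05726294019036 [[ 0.27613212  0.96109458  0.00694658]
 [ 0.64543938 -0.18007617 -0.74228066]
 [-0.71215101  0.20945113 -0.67005311]] [-0.09288047 -0.27420451  1.38906199] [ 1.19185156 -0.25105138  0.7278538 ] 0.9960683186848959
top 474.9574541162365 474.9574541162365 258.6464689105231 192.9665458128937 [[ 0.02947625 -0.99956393  0.00176316]
 [-0.98847768 -0.02941124 -0.14848186]
 [ 0.14846896  0.00263385 -0.98891356]] [-0.06220906  0.48432703  1.25040875] [ 0.29493326 -0.05123066  1.30856963] 0.9955291748046875
```

View pics/top0.png

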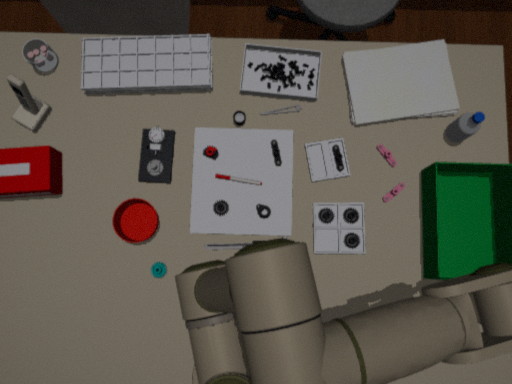

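View pics/scene0.png

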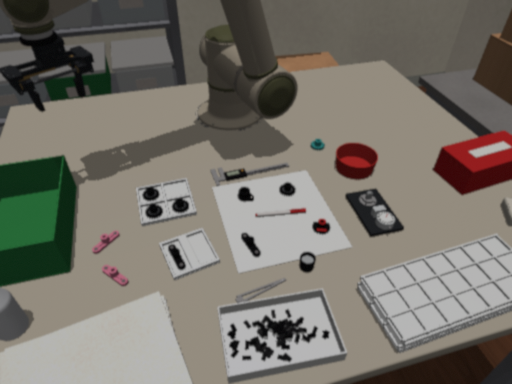

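The top view shows the good gear at about (221,208), the short gear (210,153), the rocker (276,152), the cam (263,211), the pen (238,180) and the loupe (239,118). The gear tray is at (339,228), its empty pocket lower left; the rocker tray is at (327,160), its empty pocket on the left; the gauge is at (157,155) and the cup at (136,221). The scene view agrees. Look-alikes are the turquoise gear (159,270), the pink rockers (386,155) and (394,192), and the fixed tray parts. I'll check the choice in close crops.

Run:
```python
import cv2,numpy as np
def crop(n,x0,y0,x1,y1,k):
    f=np.load(f'{n}0.npz')['frame'][y0:y1,x0:x1]
    f=np.clip(255*(f/255.)**0.6,0,255).astype(np.uint8)
    cv2.imwrite(f'pics/{n}_crop.png',cv2.resize(f,None,fx=k,fy=k,interpolation=cv2.INTER_CUBIC))
crop('top',110,110,370,265,3); crop('scene',130,130,410,280,2.85)
```

```text
(no output)
```

View pics/top_crop.png

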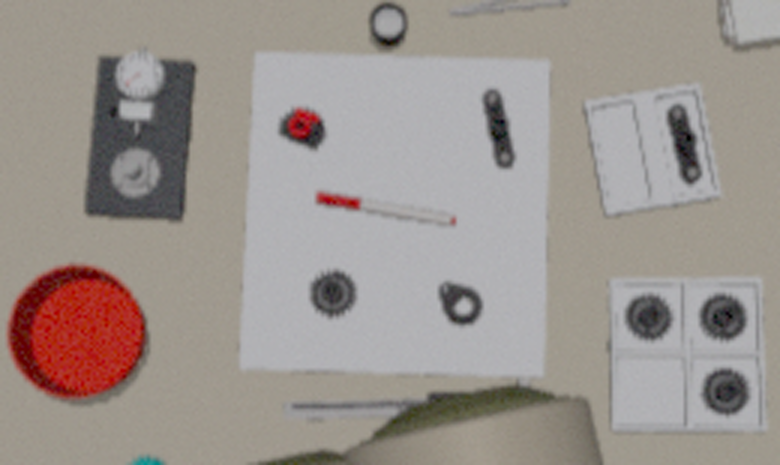

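View pics/scene_crop.png

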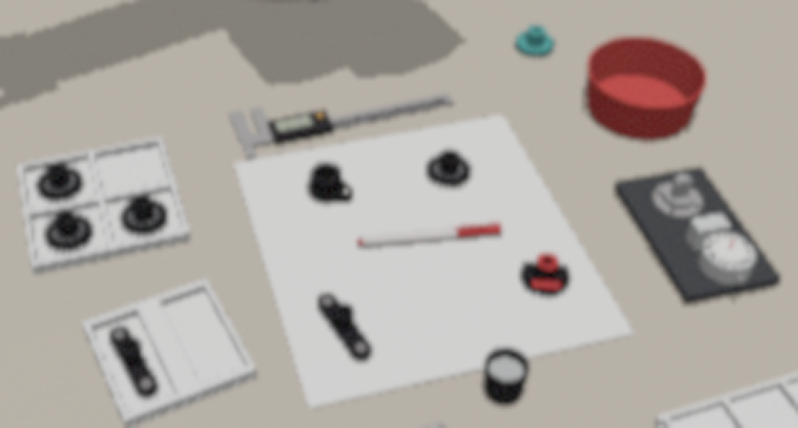

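```bash
cat > h.py <<'E'
import cv2,numpy as np
def load(n): 
    d=np.load(n+'.npz'); return {k:d[k] for k in d}
def cloud(c):
    v,u=np.mgrid[:384,:512]; z=c['z_map']
    X=np.stack([(u-c['cx'])/c['fx']*z,(v-c['cy'])/c['fy']*z,z],-1)
    P=(X-c['t'])@c['R']; P[z<=0]=np.nan; return P
def ray(c,uv,h):
    uv=np.atleast_2d(uv).astype(float)
    d=np.c_[(uv[:,0]-c['cx'])/c['fx'],(uv[:,1]-c['cy'])/c['fy'],np.ones(len(uv))]@c['R']
    o=-c['R'].T@c['t']; return (o+d*((h-o[2])/d[:,2])[:,None])
def proj(c,X):
    q=np.atleast_2d(X)@c['R'].T+c['t']; return np.c_[q[:,0]/q[:,2]*c['fx']+c['cx'],q[:,1]/q[:,2]*c['fy']+c['cy']]
def tri(c1,p1,c2,p2):
    A=[];b=[]
    for c,p in((c1,p1),(c2,p2)):
        o=-c['R'].T@c['t'];d=ray(c,p,0)[0]-o;d/=np.linalg.norm(d);M=np.eye(3)-np.outer(d,d);A.append(M);b.append(M@o)
    X=np.linalg.solve(sum(A),sum(b)); return X
E
python3 - <<'E'
from h import *
np.set_printoptions(precision=4,suppress=True)
T,S=load('top0'),load('scene0'); PT,PS=cloud(T),cloud(S)
for n,P in(('T',PT),('S',PS)):
    t=P[(abs(P[...,0]-.45)<.05)&(abs(P[...,1]+.0)<.03)]; print(n,'mat z',np.nanmedian(t[:,2]),t[:,2].std())
seeds=dict(gear=(221,208),short=(210,153),rocker=(276,152),cam=(263,211),cup=(136,221),gaugeShaft=(156,167),gt=(339,228),rt=(327,160),loupe=(239,118))
for k,p in seeds.items():
    X=ray(T,p,.015)[0]; print(k,X)
    if k in('gt','rt','cup'):continue
    for n,P,C in(('T',PT,T),('S',PS,S)):
        m=(np.hypot(P[...,0]-X[0],P[...,1]-X[1])<(.045 if k=='rocker' else .032))&(P[...,2]>.017)
        if k=='gaugeShaft': m&=P[...,2]>.033
        q=P[m]; vu=np.argwhere(m)
        if len(q): print('  ',n,len(q),q.mean(0),(q[:,:2].max(0)+q[:,:2].min(0))/2,'z95',np.percentile(q[:,2],[50,90]),'px',vu.mean(0)[::-1])
E
```

```text
T mat z 0.0030914691831856315 0.0027151655713939524
S mat z 0.0010648611044619 0.0014105093198322045
gear [0.4444 0.0541 0.015 ]
   T 39 [0.4482 0.0561 0.027 ] [0.4476 0.056 ] z95 [0.0277 0.0304] px [219.9744 206.0769]
   S 43 [0.4493 0.0558 0.0229] [0.4474 0.0565] z95 [0.0237 0.0261] px [287.0698 185.8837]
short [0.5978 0.0911 0.015 ]
   T 51 [0.6004 0.0912 0.0245] [0.6039 0.0864] z95 [0.0255 0.0292] px [209.6667 151.2745]
   S 58 [0.6007 0.0913 0.0236] [0.5994 0.0913] z95 [0.0244 0.0266] px [321.3621 222.569 ]
rocker [ 0.6061 -0.0928  0.015 ]
   T 38 [ 0.609  -0.0914  0.0246] [ 0.6195 -0.0921] z95 [0.025  0.0303] px [275.6579 150.1579]
   S 48 [ 0.6081 -0.0921  0.0231] [ 0.6064 -0.0917] z95 [0.0241 0.026 ] px [249.9375 240.4167]
cam [ 0.4396 -0.0612  0.015 ]
   T 70 [ 0.4405 -0.0635  0.0265] [ 0.44   -0.0637] z95 [0.0265 0.0308] px [263.9    210.2143]
   S 86 [ 0.4408 -0.0628  0.0231] [ 0.439  -0.0624] z95 [0.024  0.0263] px [243.8605 191.7442]
cup [0.4019 0.2844 0.015 ]
gaugeShaft [0.5535 0.2392 0.015 ]
   T 25 [0.5516 0.2418 0.0436] [0.551  0.2418] z95 [0.0441 0.0475] px [152.76 165.52]
   S 29 [0.5539 0.2409 0.0405] [0.5524 0.2422] z95 [0.0419 0.0438] px [368.6207 193.8966]
gt [ 0.3992 -0.2695  0.015 ]
rt [ 0.5876 -0.2352  0.015 ]
loupe [0.7012 0.0139 0.015 ]
   T 137 [0.7016 0.0136 0.029 ] [0.7009 0.0131] z95 [0.0284 0.0363] px [238.9051 116.3504]
   S 217 [0.7002 0.0142 0.0269] [0.7008 0.0139] z95 [0.0254 0.0334] px [307.0876 259.9217]
```

Every part lies where the description says, with hub tops at 0.023–0.027 (expected 0.026) in both views. Next are the tray and gauge poses and the part yaws.

Run:
```python
from h import *
np.set_printoptions(precision=4,suppress=True)
T,S=load('top0'),load('scene0'); PT,PS=cloud(T),cloud(S)
def hub(C,P,X,lo,hi=.06,r=.018):
    m=(np.hypot(P[...,0]-X[0],P[...,1]-X[1])<r)&(P[...,2]>lo)&(P[...,2]<hi)
    return P[m].mean(0),m.sum()
for nm,px in(('+x',(326,215)),('-y',(351.5,240)),('diag',(350.5,215)),('rock',(338,157))):
    X=ray(T,px,.02)[0]
    for n,P,C in(('T',PT,T),('S',PS,S)): print(nm,n,*hub(C,P,X,.019))
# rects in both images
def rect(C,mask,h,seed,nm):
    n,l,st,_=cv2.connectedComponentsWithStats(mask.astype(np.uint8)); i=l[seed[1],seed[0]]
    cs,_=cv2.findContours((l==i).astype(np.uint8),cv2.RETR_EXTERNAL,cv2.CHAIN_APPROX_NONE)
    c=max(cs,key=len)[:,0,:]; W=ray(C,c,h)
    r=cv2.minAreaRect((W[:,:2]*1000).astype(np.float32)); print(nm,'c',np.array(r[0]),'size',np.array(r[1]),'ang',r[2],len(c)); return W
def chroma(C):
    f=C['frame'].astype(int); return f
fT,fS=T['frame'].astype(int),S['frame'].astype(int)
for C,f,n in((T,fT,'T'),(S,fS,'S')):
    b=f[...,0]; r=f[...,2]; g=f.max(-1)
    def seed(X): return tuple(np.round(proj(C,X)[0]).astype(int))
    sat=r-b
    print(n,'table',f[seed((.5,-.16,0))[::-1]],'tray',f[seed((.38,-.235,.003))[::-1]],f[seed((.59,-.215,.003))[::-1]],'gauge',f[seed((.59,.27,.01))[::-1]])
    gm=(g<95)&(abs(sat)<40)
    try: rect(C,gm,.012,seed((.57,.27,.012)),n+' gauge')
    except Exception as e: print(e)
```

```text
+x T [ 0.4342 -0.2335  0.0269] 42
+x S [ 0.4352 -0.2331  0.0247] 47
-y T [ 0.369  -0.3036  0.027 ] 46
-y S [ 0.3683 -0.3031  0.0245] 44
diag T [ 0.4365 -0.3017  0.0265] 45
diag S [ 0.437  -0.3008  0.0246] 52
rock T [ 0.5973 -0.2646  0.0271] 34
rock S [ 0.5973 -0.2644  0.0243] 56
T table [ 96 110 118] tray [142 138 140] [144 140 142] gauge [30 29 26]
T gauge c [586.449  241.0965] size [ 94.1794 156.7651] ang 88.45962524414062 190
S table [127 141 148] tray [180 181 181] [182 183 182] gauge [98 98 97]
S gauge c [589.3843 240.4633] size [ 96.9842 159.6297] ang 88.35313415527344 144
```

Run:
```python
from h import *
C=load('top0');f=cv2.resize(C['frame'][185:228,200:285],None,fx=4.5,fy=4.5,interpolation=cv2.INTER_CUBIC)
g=cv2.resize(C['frame'][125:190,133:180],None,fx=6,fy=6,interpolation=cv2.INTER_CUBIC)
S=load('scene0')['frame'];a=cv2.resize(S[175:210,225:270],None,fx=8,fy=8,interpolation=cv2.INTER_CUBIC)
o=np.zeros((600,800,3),np.uint8);o[:f.shape[0],:f.shape[1]]=f;o[:390,400:400+282]=g;o[200:480,0:360]=a
cv2.imwrite('pics/close.png',np.clip(255*(o/255.)**.6,0,255).astype(np.uint8)[:490])
```

```text
(no output)
```

View pics/close.png

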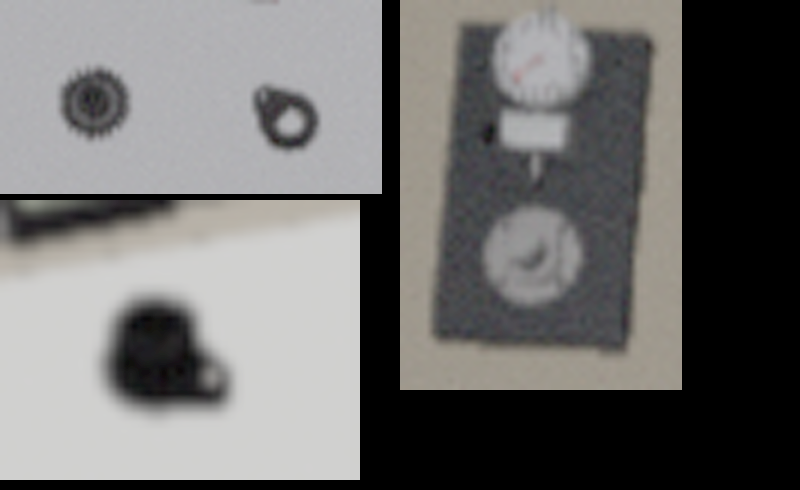

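Choice confirmed: plain full gear, D-bored cam with its white nose dot, red-marked short gear, rocker with two hole marks. Starting with the good gear.

```bash
cat > go.py <<'E'
import sys,numpy as np
from rig import ctrl
from scipy.spatial.transform import Rotation as R
s=ctrl.sense();x=list(map(float,sys.argv[1:]));p=np.array(s['ee_pos']);M=np.array(s['tool_rot'])
a=np.radians(x[3]);G=np.array([[np.cos(a),np.sin(a),0],[np.sin(a),-np.cos(a),0],[0,0,-1]])
d=M.T@(np.array(x[:3])-p);r=R.from_matrix(M.T@G).as_rotvec()
print('d',np.round(d,4),'r',np.round(r,4),'rows',round(np.linalg.norm(d)/.0417,1),round(np.linalg.norm(r)/.125,1),'F',np.round(s['ft_force'],1),'t',round(s['t'],2))
E
python3 go.py .4485 .056 .10 0
python3 - <<'E'
from h import *
np.set_printoptions(precision=4,suppress=True)
for n in('top0','scene0'):
    C=load(n);P=cloud(C);f=C['frame'].astype(int);g=f.max(-1)
    # cam: dark silhouette & white dot
    h=(proj(C,[.4405,-.063,.026])[0])
    v,u=np.mgrid[:384,:512]; near=np.hypot(u-h[0],v-h[1])<22
    th=80; m=((g<th)&near).astype(np.uint8)
    k,l,st,ce=cv2.connectedComponentsWithStats(m); i=1+st[1:,4].argmax()
    cs,_=cv2.findContours((l==i).astype(np.uint8),cv2.RETR_EXTERNAL,cv2.CHAIN_APPROX_NONE)
    W=ray(C,max(cs,key=len)[:,0],.011)[:,:2]; c0=np.array([.4405,-.063]); 
    d=W-c0; r=np.hypot(*d.T); j=r.argsort()[-6:]; print(n,'cam area',st[i,4],'far',r[j],np.degrees(np.arctan2(d[j,1],d[j,0])))
    # rocker: dark pixels
    h=proj(C,[.608,-.092,.01])[0]; m=((g<th)&(np.hypot(u-h[0],v-h[1])<32)).astype(np.uint8)
    k,l,st,ce=cv2.connectedComponentsWithStats(m); i=1+st[1:,4].argmax(); q=np.argwhere(l==i)[:,::-1]
    W=ray(C,q,.010)[:,:2]; e,V=np.linalg.eigh(np.cov(W.T)); print(' rocker',W.mean(0),np.degrees(np.arctan2(V[1,1],V[0,1])),np.sqrt(e)*2000)
    # fixed rocker
    h=proj(C,[.5973,-.2645,.01])[0]; m=((g<th)&(np.hypot(u-h[0],v-h[1])<24)).astype(np.uint8)
    k,l,st,ce=cv2.connectedComponentsWithStats(m); i=1+st[1:,4].argmax(); q=np.argwhere(l==i)[:,::-1]
    W=ray(C,q,.011)[:,:2]; e,V=np.linalg.eigh(np.cov(W.T)); print(' fixed',W.mean(0),np.degrees(np.arctan2(V[1,1],V[0,1])),np.sqrt(e)*2000)
    # tray outline
    b=f[...,0]; wm=((b>(118 if 'top' in n else 155))|(g<60)) if 'top' in n else ((b>160)|(g<90))
    h=np.round(proj(C,[.59,-.235,.003])[0]).astype(int); mm=(wm&(np.hypot(u-h[0],v-h[1])<50)).astype(np.uint8)
    k,l,st,ce=cv2.connectedComponentsWithStats(cv2.morphologyEx(mm,cv2.MORPH_OPEN,np.ones((3,3)))); i=l[h[1],h[0]] or 1+st[1:,4].argmax()
    cs,_=cv2.findContours((l==i).astype(np.uint8),cv2.RETR_EXTERNAL,cv2.CHAIN_APPROX_NONE)
    r=cv2.minAreaRect((ray(C,max(cs,key=len)[:,0],.010)[:,:2]*1000).astype(np.float32)); print(' tray',r)
E
```

```text
d [ 0.4252 -0.3715  0.1387] r [-0.0011  0.      0.4698] rows 13.9 3.8 F [-0.1  0.5  0.2] t 0.1
top0 cam area 123 far [0.0199 0.0227 0.0229 0.0236 0.0244 0.0245] [68.4122 55.4556 35.7085 64.8753 50.2062 41.0503]
 rocker [ 0.6055 -0.0923] -166.87940485630412 [10.2849 41.9275]
 fixed [ 0.596  -0.2653] -166.3377168536354 [11.2386 41.3971]
 tray ((592.0072021484375, -232.99093627929688), (108.08650970458984, 101.56758880615234), 11.281630516052246)
scene0 cam area 147 far [0.0284 0.0287 0.0288 0.0293 0.0294 0.0323] [ 158.6378  175.1199  153.2195 -179.6367  147.996   164.2967]
 rocker [ 0.6088 -0.091 ] -168.69469204877183 [11.0464 40.7322]
 fixed [ 0.5987 -0.2638] -166.86085963727308 [ 9.4787 42.4055]
 tray ((589.8523559570312, -216.2502899169922), (108.9281234741211, 71.42694091796875), 1.0694949626922607)
```

```bash
python3 -m pendant '[[0.06,0.425,-0.372,0.138,0,0,0.47],[0.06,0.425,-0.372,0.138,0,0,0.47],[0.06,0.425,-0.372,0.138,0,0,0.47],[0.06,0.425,-0.372,0.138,0,0,0.47],[0.06,0.425,-0.372,0.138,0,0,0.47],[0.06,0.425,-0.372,0.138,0,0,0.47],[0.06,0.425,-0.372,0.138,0,0,0.47],[0.06,0.425,-0.372,0.138,0,0,0.47],[0.06,0.425,-0.372,0.138,0,0,0.47],[0.06,0.425,-0.372,0.138,0,0,0.47],[0.06,0.425,-0.372,0.138,0,0,0.47],[0.06,0.425,-0.372,0.138,0,0,0.47],[0.06,0.425,-0.372,0.138,0,0,0.47],[0.06,0.425,-0.372,0.138,0,0,0.47],[0.06,0.425,-0.372,0.138,0,0,0.47],[0.06,0.425,-0.372,0.138,0,0,0.47]]'; python3 go.py .4485 .056 .014 0
```

```text
t: 1.43
ee_pos: [0.4479, 0.0574, 0.1]
tool_rot: [[1.0, 0.004, -0.002], [0.004, -1.0, 0.0], [-0.002, -0.0, -1.0]]
ft_force: [-0.9, -0.7, -0.8]
opening: 0.0601
gripper_force: 0.0
d [0.0008 0.0015 0.086 ] r [-0.0001  0.0017  0.0036] rows 2.1 0.0 F [-0.9 -0.7 -0.8] t 1.43
```

```bash
python3 -m pendant '[[0.06,0.001,0.0015,0.03,0,0,0],[0.06,0.001,0.0015,0.06,0,0,0],[0.06,0.001,0.0015,0.076,0,0,0],[0.06,0.001,0.0015,0.086,0,0,0],[0.06,0.001,0.0015,0.086,0,0,0],[0,0.001,0.0015,0.086,0,0,0],[0,0.001,0.0015,0.086,0,0,0],[0,0.001,0.0015,0.086,0,0,0],[0,0.001,0.0015,0.086,0,0,0],[0,0.001,0.0015,0.086,0,0,0],[0,0.001,0.0015,0.086,0,0,0]]'; python3 -m pendant '[[0,0,0,-0.03,0,0,0],[0,0,0,-0.06,0,0,0],[0,0,0,-0.09,0,0,0],[0,0,0,-0.09,0,0,0]]'; python3 go.py .3667 -.2354 .08 0
```

```text
t: 2.35
ee_pos: [0.4494, 0.0545, 0.0151]
tool_rot: [[1.0, -0.0, 0.001], [-0.0, -1.0, -0.0], [0.001, 0.0, -1.0]]
ft_force: [0.4, 0.1, 0.3]
opening: 0.0222
gripper_force: 0.0
t: 2.68
ee_pos: [0.4516, 0.0543, 0.1095]
tool_rot: [[1.0, 0.0, 0.009], [0.0, -1.0, -0.001], [0.009, 0.001, -1.0]]
ft_force: [1.1, -0.9, 0.1]
opening: 0.0182
gripper_force: 30.0
d [-0.0852  0.2896  0.0291] r [ 0.0012 -0.0086  0.0002] rows 7.3 0.1 F [ 1.1 -0.9  0.1] t 2.68
```

```bash
cat > look.py <<'E'
import sys
from rig import ctrl
from h import *
n,x,y,z,out,w=sys.argv[1],*map(float,sys.argv[2:5]),sys.argv[5],int(sys.argv[6])
C=ctrl.camera(n);np.savez(out+'.npz',**C);u,v=np.round(proj(C,[x,y,z])[0]).astype(int)
x0,y0=max(u-w,0),max(v-w*3//4,0);f=C['frame'][y0:y0+w*3//2,x0:x0+2*w];k=640/(2*w)
print('origin',x0,y0,'scale',k);cv2.imwrite(f'pics/{out}.png',np.clip(255*(cv2.resize(f,None,fx=k,fy=k,interpolation=cv2.INTER_CUBIC)/255.)**.6,0,255).astype(np.uint8))
E
python3 look.py scene .4516 .0543 .11 held1 50
```

```text
origin 239 124 scale 6.4
```

View pics/held1.png

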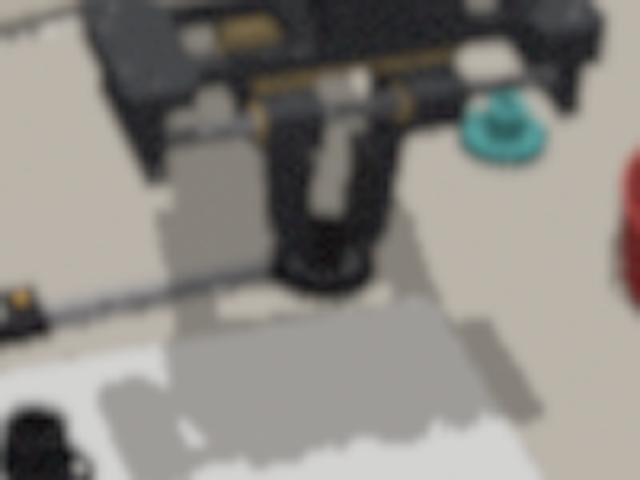

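The scene crop shows the gear held level at (325,265), its disc just under the fingertips. On to the tray.

```bash
python3 -m pendant '[[0,-0.03,0.04,0,0,0,0],[0,-0.04,0.08,0.01,0,0,0],[0,-0.05,0.12,0.02,0,0,0],[0,-0.06,0.16,0.03,0,0,0],[0,-0.07,0.2,0.03,0,0,0],[0,-0.08,0.24,0.03,0,0,0],[0,-0.085,0.27,0.03,0,0,0],[0,-0.085,0.29,0.03,0,-0.009,0],[0,-0.085,0.29,0.03,0,-0.009,0],[0,-0.085,0.29,0.03,0,-0.009,0],[0,-0.085,0.29,0.03,0,-0.009,0]]'; python3 go.py .3667 -.2354 .0165 0
```

```text
t: 3.65
ee_pos: [0.3638, -0.2343, 0.074]
tool_rot: [[1.0, 0.0, -0.01], [0.0, -1.0, 0.002], [-0.01, -0.002, -1.0]]
ft_force: [-0.2, -0.2, 0.4]
opening: 0.018
gripper_force: 30.0
d [0.0035 0.0012 0.0574] r [-0.0016  0.0102  0.0003] rows 1.4 0.1 F [-0.2 -0.2  0.4] t 3.65
```

```bash
python3 -m pendant '[[0,0.002,0.001,0.02,0,0,0],[0,0.003,0.001,0.035,0,0.005,0],[0,0.003,0.001,0.046,0,0.005,0],[0,0.003,0.001,0.05,0,0.005,0],[0,0.003,0.001,0.053,0,0.005,0],[0,0.003,0.001,0.053,0,0.005,0],[0,0.003,0.001,0.053,0,0.005,0]]'; python3 go.py .3667 -.2354 .0165 0
```

```text
t: 4.23
ee_pos: [0.367, -0.2361, 0.0221]
tool_rot: [[1.0, 0.001, -0.004], [0.001, -1.0, -0.0], [-0.004, 0.0, -1.0]]
ft_force: [-0.6, 0.4, -0.2]
opening: 0.0184
gripper_force: 30.0
d [-0.0003 -0.0007  0.0056] r [0.0004 0.0036 0.0008] rows 0.1 0.0 F [-0.6  0.4 -0.2] t 4.23
```

```bash
python3 -m pendant '[[0,0,0,0.002,0,0,0],[0,0,0,0.004,0,0,0],[0,0,0,0.005,0,0,0],[0,0,0,0.006,0,0,0],[0,0,0,0.006,0,0,0]]'; python3 go.py .3667 -.2354 .0165 0
```

```text
t: 4.65
ee_pos: [0.3679, -0.2364, 0.0181]
tool_rot: [[1.0, -0.0, -0.001], [-0.0, -1.0, -0.001], [-0.001, 0.001, -1.0]]
ft_force: [-1.3, 10.5, 32.8]
opening: 0.0188
gripper_force: 30.0
d [-0.0012 -0.001   0.0016] r [ 0.0013  0.0013 -0.    ] rows 0.1 0.0 F [-1.3 10.5 32.8] t 4.65
```

```bash
python3 -m pendant '[[0,0,0,-0.002,0,0,0],[0,0,0,-0.002,0,0,0]]'; python3 -m pendant '[[0.04,0,0,0,0,0,0],[0.04,0,0,0,0,0,0],[0.04,0,0,0,0,0,0],[0.04,0,0,0,0,0,0],[0.04,0,0,-0.02,0,0,0],[0.04,0,0,-0.05,0,0,0],[0.04,0,0,-0.08,0,0,0],[0.06,0,0,-0.1,0,0,0],[0.06,0,0,-0.1,0,0,0]]'; python3 look.py top .37 -.24 .02 placed1 40; python3 go.py .6085 -.0918 .10 12.2
```

```text
t: 4.82
ee_pos: [0.3671, -0.2366, 0.0185]
tool_rot: [[1.0, 0.0, -0.003], [0.0, -1.0, -0.001], [-0.003, 0.001, -1.0]]
ft_force: [0.7, -0.4, 0.3]
opening: 0.0185
gripper_force: 30.0
t: 5.57
ee_pos: [0.3683, -0.2378, 0.121]
tool_rot: [[1.0, -0.0, 0.0], [-0.0, -1.0, -0.005], [0.0, 0.005, -1.0]]
ft_force: [0.1, 0.0, 0.5]
opening: 0.0514
gripper_force: 0.0
origin 288 208 scale 8.0
d [ 0.2409 -0.1454  0.0181] r [ 0.0024  0.002  -0.2131] rows 6.8 1.7 F [ 0.   0.2 -1.3] t 5.62
```

View pics/placed1.png

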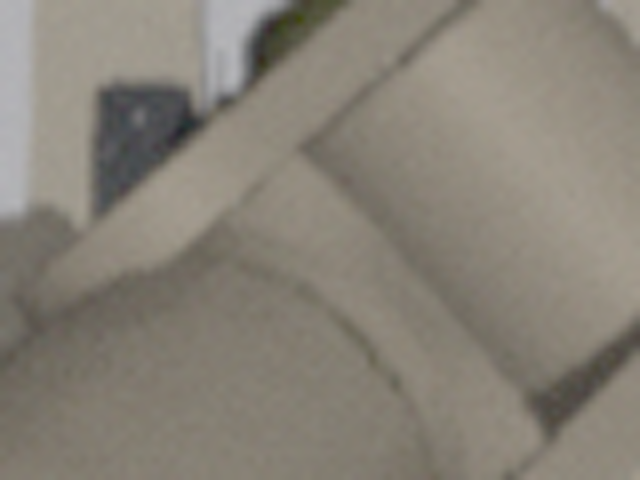

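The arm hides the tray in that view, so I'll check it later. Next is the rocker.

```bash
python3 -m pendant '[[0.06,0.241,-0.145,0.018,0,0,-0.213],[0.06,0.241,-0.145,0.018,0,0,-0.213],[0.06,0.241,-0.145,0.018,0,0,-0.213],[0.06,0.241,-0.145,0.018,0,0,-0.213],[0.06,0.241,-0.145,0.018,0,0,-0.213],[0.06,0.241,-0.145,0.018,0,0,-0.213],[0.06,0.241,-0.145,0.018,0,0,-0.213],[0.06,0.241,-0.145,0.018,0,0,-0.213],[0.06,0.241,-0.145,0.018,0,0,-0.213],[0.06,0.241,-0.145,0.018,0,0,-0.213]]'; python3 go.py .6085 -.0918 .0145 12.2
python3 - <<'E'
from rig import ctrl
from h import *
C=ctrl.camera('scene');P=cloud(C)
m=(np.hypot(P[...,0]-.3667,P[...,1]+.2354)<.03)&(P[...,2]>.019);print(P[m].mean(0),m.sum())
E
```

```text
t: 6.45
ee_pos: [0.607, -0.0917, 0.0971]
tool_rot: [[0.977, 0.211, -0.007], [0.211, -0.977, 0.001], [-0.006, -0.002, -1.0]]
ft_force: [-0.3, 0.1, 0.0]
opening: 0.0599
gripper_force: 0.0
d [0.002  0.0006 0.0826] r [-0.0022  0.0064 -0.0003] rows 2.0 0.1 F [-0.3  0.1  0. ] t 6.45
[ 0.36677671 -0.23516908  0.02443774] 42
```

The gear sits centred in its pocket (0.3668, -0.2352), with its hub height matching its neighbours.

```bash
python3 -m pendant '[[0.05,0.001,0.0005,0.03,0,0,0],[0.05,0.001,0.0005,0.06,0,0.003,0],[0.05,0.001,0.0005,0.073,0,0.003,0],[0.05,0.001,0.0005,0.082,0,0.003,0],[0.05,0.001,0.0005,0.082,0,0.003,0],[0,0.001,0.0005,0.082,0,0.003,0],[0,0.001,0.0005,0.082,0,0.003,0],[0,0.001,0.0005,0.082,0,0.003,0],[0,0.001,0.0005,0.082,0,0.003,0],[0,0.001,0.0005,0.082,0,0.003,0],[0,0.001,0.0005,0.082,0,0.003,0],[0,0.001,0.0005,0.082,0,0.003,0],[0,0.001,0.0005,0.082,0,0.003,0]]'; python3 -m pendant '[[0,0,0,-0.03,0,0,0],[0,0,0,-0.06,0,0,0],[0,0,0,-0.07,0,0,0],[0,0,0,-0.07,0,0,0]]'; python3 look.py scene .607 -.092 .08 held2 50;python3 go.py .5846 -.2055 .08 12.7
```

```text
t: 7.58
ee_pos: [0.6091, -0.0919, 0.0173]
tool_rot: [[0.977, 0.211, -0.0], [0.211, -0.977, 0.0], [-0.0, -0.0, -1.0]]
ft_force: [-1.6, 0.8, 5.4]
opening: 0.0169
gripper_force: 30.0
t: 7.92
ee_pos: [0.61, -0.0922, 0.0891]
tool_rot: [[0.977, 0.211, 0.003], [0.211, -0.977, -0.001], [0.003, 0.002, -1.0]]
ft_force: [0.8, -0.5, 0.0]
opening: 0.0165
gripper_force: 30.0
origin 200 186 scale 6.4
d [-0.0479  0.1059  0.0068] r [-0.0002 -0.0001 -0.0088] rows 2.8 0.1 F [-0.4  0.3 -1. ] t 7.97
```

View pics/held2.png

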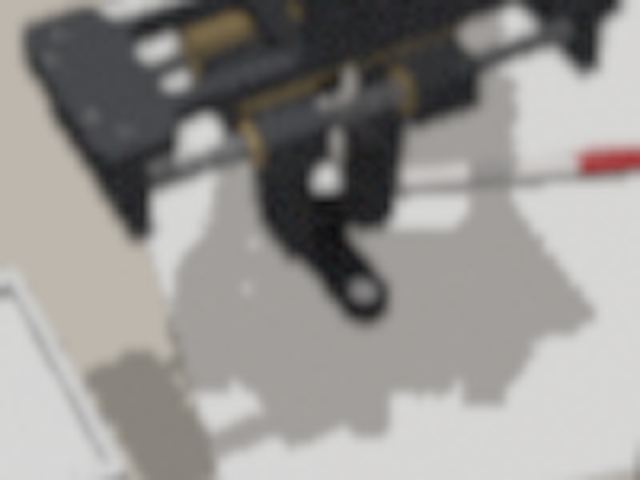

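Rocker held, bar aligned and level (near end at crop (362,290)).

```bash
python3 -m pendant '[[0,-0.02,0.04,0,0,0,-0.009],[0,-0.04,0.08,0.005,0,0,-0.009],[0,-0.048,0.106,0.007,0,0,-0.009],[0,-0.048,0.106,0.007,0,0,-0.009],[0,-0.048,0.106,0.007,0,0,-0.009],[0,-0.048,0.106,0.007,0,0,-0.009]]';python3 go.py .5846 -.2055 .025 12.7
```

```text
t: 8.47
ee_pos: [0.5839, -0.2046, 0.0782]
tool_rot: [[0.975, 0.22, -0.003], [0.22, -0.975, 0.002], [-0.003, -0.003, -1.0]]
ft_force: [-0.1, 0.2, -0.6]
opening: 0.0164
gripper_force: 30.0
d [0.0007 0.0012 0.0532] r [-0.0029  0.0026  0.0002] rows 1.3 0.0 F [-0.1  0.2 -0.6] t 8.47
```

```bash
python3 -m pendant '[[0,0.0005,0.001,0.02,0,0,0],[0,0.0005,0.001,0.035,0,0,0],[0,0.0005,0.001,0.045,0,0,0],[0,0.0005,0.001,0.051,0,0,0],[0,0.0005,0.001,0.053,0,0,0],[0,0.0005,0.001,0.055,0,0,0],[0,0.0005,0.001,0.055,0,0,0]]';python3 -m pendant '[[0,0,0,0.001,0,0,0],[0,0,0,0.002,0,0,0],[0,0,0,0.003,0,0,0],[0,0,0,0.003,0,0,0]]'
```

```text
t: 9.05
ee_pos: [0.5852, -0.2063, 0.0249]
tool_rot: [[0.975, 0.22, -0.001], [0.22, -0.975, 0.0], [-0.001, -0.001, -1.0]]
ft_force: [-0.1, -0.2, -0.3]
opening: 0.0166
gripper_force: 30.0
t: 9.38
ee_pos: [0.5849, -0.2065, 0.0217]
tool_rot: [[0.976, 0.22, -0.001], [0.22, -0.976, 0.001], [-0.001, -0.001, -1.0]]
ft_force: [-0.9, 0.2, -0.1]
opening: 0.0164
gripper_force: 30.0
```

```bash
python3 -m pendant '[[0,0,0,0.001,0,0,0],[0,0,0,0.002,0,0,0],[0,0,0,0.003,0,0,0],[0,0,0,0.003,0,0,0]]'
```

```text
t: 9.72
ee_pos: [0.5848, -0.2064, 0.0184]
tool_rot: [[0.976, 0.22, -0.001], [0.22, -0.976, 0.001], [-0.001, -0.001, -1.0]]
ft_force: [-0.7, 1.2, -0.4]
opening: 0.0167
gripper_force: 30.0
```

```bash
python3 -m pendant '[[0,0,0,0.001,0,0,0],[0,0,0,0.001,0,0,0]]';python3 -m pendant '[[0,0,0,0.001,0,0,0],[0,0,0,0.001,0,0,0]]'
```

```text
t: 9.88
ee_pos: [0.585, -0.2065, 0.0183]
tool_rot: [[0.975, 0.22, -0.001], [0.22, -0.975, 0.001], [-0.001, -0.001, -1.0]]
ft_force: [-2.1, 1.9, 6.0]
opening: 0.0163
gripper_force: 30.0
t: 10.05
ee_pos: [0.585, -0.2065, 0.0182]
tool_rot: [[0.975, 0.22, -0.001], [0.22, -0.975, 0.0], [-0.001, -0.001, -1.0]]
ft_force: [-6.4, 2.5, 12.2]
opening: 0.0162
gripper_force: 30.0
```

```bash
python3 -m pendant '[[0,0,0,-0.001,0,0,0],[0.04,0,0,-0.001,0,0,0],[0.04,0,0,-0.001,0,0,0],[0.04,0,0,-0.001,0,0,0],[0.04,0,0,-0.001,0,0,0],[0.04,0,0,-0.02,0,0,0],[0.04,0,0,-0.05,0,0,0],[0.06,0,0,-0.08,0,0,0],[0.06,0,0,-0.08,0,0,0]]';python3 go.py .6004 .0912 .1 0
```

```text
t: 10.8
ee_pos: [0.5873, -0.2077, 0.1025]
tool_rot: [[0.975, 0.22, 0.007], [0.22, -0.975, -0.004], [0.006, 0.005, -1.0]]
ft_force: [0.8, -0.1, 1.0]
opening: 0.0512
gripper_force: 0.0
d [ 0.0786 -0.2887  0.0014] r [ 0.0048 -0.0066  0.2219] rows 7.2 1.8 F [ 0.8 -0.1  1. ] t 10.8
```

```bash
python3 -m pendant '[[0.06,0.079,-0.289,0.001,0,0,0.222],[0.06,0.079,-0.289,0.001,0,0,0.222],[0.06,0.079,-0.289,0.001,0,0,0.222],[0.06,0.079,-0.289,0.001,0,0,0.222],[0.06,0.079,-0.289,0.001,0,0,0.222],[0.06,0.079,-0.289,0.001,0,0,0.222],[0.06,0.079,-0.289,0.001,0,0,0.222],[0.06,0.079,-0.289,0.001,0,0,0.222],[0.06,0.079,-0.289,0.001,0,0,0.222],[0.06,0.079,-0.289,0.001,0,0,0.222]]';python3 look.py top .59 -.23 .01 placed2 35; python3 go.py .6004 .0912 .0145 0
python3 - <<'E'
from h import *
C=load('placed2');P=cloud(C);m=(np.hypot(P[...,0]-.585,P[...,1]+.206)<.015)&(P[...,2]>.019);print(P[m].mean(0),m.sum())
E
```

```text
t: 11.63
ee_pos: [0.5985, 0.0923, 0.0955]
tool_rot: [[1.0, 0.0, -0.001], [0.0, -1.0, 0.0], [-0.001, -0.0, -1.0]]
ft_force: [0.1, -1.2, -0.9]
opening: 0.0599
gripper_force: 0.0
origin 290 133 scale 9.142857142857142
d [0.0019 0.0003 0.0811] r [-0.0003  0.0014 -0.0011] rows 1.9 0.0 F [ 0.5 -0.4  0.9] t 11.68
[ 0.58359111 -0.20614811  0.02774165] 31
```

View pics/placed2.png

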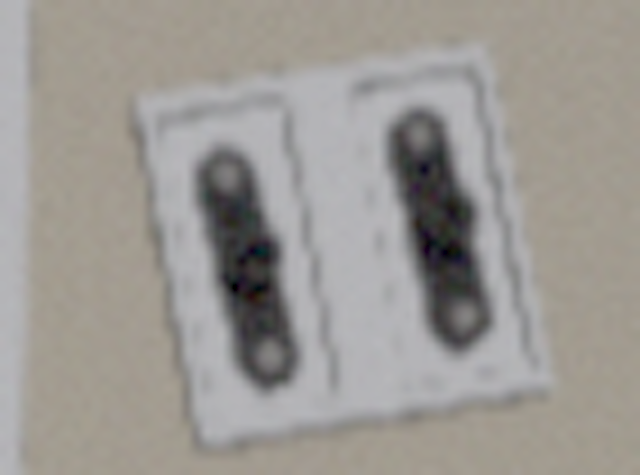

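The rocker lies parallel and inside its pocket at crop (245,265). Now the short gear.

```bash
python3 -m pendant '[[0.05,0.001,0,0.03,0,0,0],[0.05,0.001,0,0.06,0,0,0],[0.05,0.001,0,0.073,0,0,0],[0.05,0.001,0,0.081,0,0,0],[0.05,0.001,0,0.081,0,0,0],[0,0.001,0,0.081,0,0,0],[0,0.001,0,0.081,0,0,0],[0,0.001,0,0.081,0,0,0],[0,0.001,0,0.081,0,0,0],[0,0.001,0,0.081,0,0,0],[0,0.001,0,0.081,0,0,0],[0,0.001,0,0.081,0,0,0],[0,0.001,0,0.081,0,0,0]]'; python3 -m pendant '[[0,0,0,-0.03,0,0,0],[0,0,0,-0.06,0,0,0],[0,0,0,-0.1,0,0,0],[0,0,0,-0.11,0,0,0],[0,0,0,-0.11,0,0,0]]'; python3 go.py .4019 .2844 .12 0
python3 - <<'E'
from h import *
for n in('top0','scene0'):
    C=load(n);f=C['frame'].astype(int);P=cloud(C)
    m=(f[...,2]-f[...,1]>60)&(np.hypot(P[...,0]-.4019,P[...,1]-.2844)<.08)&(P[...,2]<.015)
    q=P[m];print(n,q.mean(0),(q.max(0)+q.min(0))/2)
    m=(f[...,2]-f[...,1]>40)&(np.hypot(P[...,0]-.4019,P[...,1]-.2844)<.09)&(P[...,2]>.042)
    q=P[m];print(n,len(q),(q.max(0)+q.min(0))/2)
E
```

```text
t: 12.77
ee_pos: [0.5998, 0.0928, 0.0155]
tool_rot: [[1.0, -0.0, -0.0], [-0.0, -1.0, 0.001], [-0.0, -0.001, -1.0]]
ft_force: [-1.1, -0.5, 6.0]
opening: 0.0186
gripper_force: 30.0
t: 13.18
ee_pos: [0.6009, 0.0928, 0.128]
tool_rot: [[1.0, -0.0, 0.005], [-0.0, -1.0, 0.0], [0.005, -0.0, -1.0]]
ft_force: [-0.4, 0.6, -0.1]
opening: 0.0188
gripper_force: 30.0
d [-0.1991 -0.1916  0.0071] r [-0.0005 -0.005  -0.0001] rows 6.6 0.0 F [-0.4  0.6 -0.1] t 13.18
top0 [0.40306255 0.28270733 0.00504354] [0.39913964 0.28308036 0.00511324]
top0 221 [0.40333463 0.28027484 0.0499789 ]
scene0 [0.37483418 0.29822343 0.00479014] [0.37742288 0.29405968 0.00659388]
scene0 229 [0.40257368 0.28058134 0.04737734]
```

```bash
python3 -m pendant '[[0,-0.198,-0.188,0.01,0,0,0],[0,-0.198,-0.188,0.01,0,0,0],[0,-0.198,-0.188,0.01,0,0,0],[0,-0.198,-0.188,0.01,0,0,0],[0,-0.198,-0.188,0.01,0,0,0],[0,-0.198,-0.188,0.01,0,0,0],[0,-0.198,-0.188,0.01,0,0,0],[0,-0.198,-0.188,0.01,0,0,0],[0,-0.198,-0.188,0.01,0,0,0],[0,-0.198,-0.188,0.01,0,0,0]]'; python3 go.py .403 .2805 .025 0;python3 look.py scene .403 .2805 .08 held3 50
```

```text
t: 14.02
ee_pos: [0.4018, 0.2803, 0.1143]
tool_rot: [[1.0, -0.0, -0.002], [-0.0, -1.0, -0.0], [-0.002, 0.0, -1.0]]
ft_force: [0.4, -0.1, 0.1]
opening: 0.019
gripper_force: 30.0
d [ 0.0014 -0.0002  0.0892] r [ 0.      0.0023 -0.0004] rows 2.1 0.0 F [ 0.4 -0.1  0.1] t 14.02
origin 308 109 scale 6.4
```

View pics/held3.png

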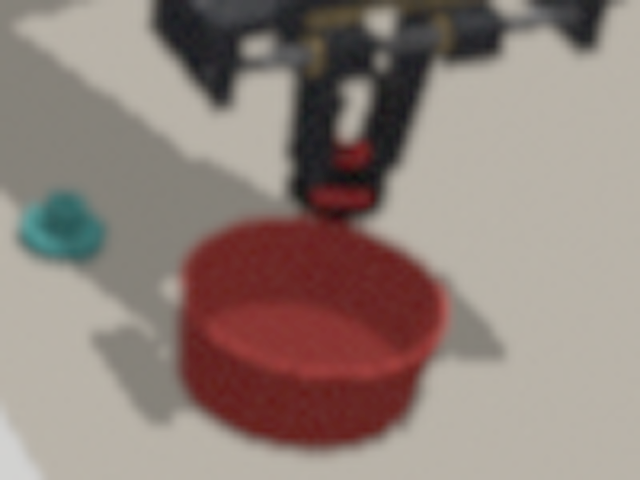

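The red-marked gear is held over the cup's middle. Lowering it in.

```bash
python3 -m pendant '[[0,0.001,0,0.03,0,0,0],[0,0.001,0,0.06,0,0,0],[0,0.001,0,0.08,0,0,0],[0,0.001,0,0.09,0,0,0],[0,0.001,0,0.093,0,0,0],[0,0.001,0,0.093,0,0,0],[0.036,0.001,0,0.093,0,0,0],[0.036,0.001,0,0.093,0,0,0],[0.036,0.001,0,0.093,0,0,0],[0.036,0.001,0,0.093,0,0,0],[0.036,0.001,0,0.07,0,0,0],[0.036,0.001,0,0.04,0,0,0],[0.036,0.001,0,0,0,0,0],[0.06,0.001,0,-0.01,0,0,0],[0.06,0.001,0,-0.01,0,0,0]]'; python3 go.py .4405 -.063 .12 50;python3 - <<'E'
from rig import ctrl
from h import *
for n in('top','scene'):
    C=ctrl.camera(n);np.savez(n+'1.npz',**C);P=cloud(C);f=C['frame'].astype(int)
    m=(np.hypot(P[...,0]-.403,P[...,1]-.2805)<.05)&(f.max(-1)<70)&(P[...,2]<.045);print(n,m.sum(),np.median(P[m],0) if m.any() else '')
E
```

```text
t: 15.32
ee_pos: [0.404, 0.2814, 0.1282]
tool_rot: [[1.0, -0.0, 0.005], [-0.0, -1.0, 0.003], [0.005, -0.003, -1.0]]
ft_force: [-0.1, 0.5, -0.8]
opening: 0.0474
gripper_force: 0.0
d [0.0365 0.3445 0.0073] r [-6.000e-04 -6.000e-03 -8.727e-01] rows 8.3 7.0 F [-0.1  0.5 -0.8] t 15.32
top 33 [0.38389973 0.2725031  0.00517802]
scene 71 [0.40373891 0.2805467  0.01721186]
```

Run:
```python
from h import *
np.set_printoptions(precision=4,suppress=True)
T,S=load('top1'),load('scene1');pp={}
for C,n,p in((T,'T',(259.3-.4,206.3-.4)),(S,'S',(250.8,196.4))):
    g=C['frame'].astype(float).mean(-1);u0,v0=np.round(p).astype(int)
    print(n);print(g[v0-6:v0+9,u0-6:u0+11].astype(int) if n=='T' else g[v0-5:v0+5,u0-5:u0+5].astype(int))
    pp[n]=p;print('dot',ray(C,p,.011)[0])
    P=cloud(C);X=(.4405,-.063)
    for h in(.018,.021):
        m=(np.hypot(P[...,0]-X[0],P[...,1]-X[1])<.022)&(P[...,2]>h)&(P[...,2]<.034);print('hub',P[m].mean(0),m.sum())
print('tri dot',tri(T,pp['T'],S,pp['S']))
```

```text
T
[[139 142 140 137 137 141 138 142 136 140 141 143 142 139 141 139 142]
 [139 140 141 137 140 139 143 142 139 141 139 139 140 137 140 140 141]
 [142 138 141 139 140 140 139 139 142 141 140 139 142 142 139 139 138]
 [139 141 136 137 138 120 111 122 137 136 139 137 141 140 139 138 140]
 [141 140 140 126 103  79  70  84  96 103 108 122 134 134 140 138 140]
 [141 142 138  99  66  75  48  38  41  51  63  81  98 107 123 136 139]
 [140 139 135  76  51  77  50  32  28  28  28  35  40  52  78 110 134]
 [140 140 135  76  37  48  34  28  27  19  27  22  28  29  36  66 108]
 [141 141 132  81  37  34  26  29  26  26  30  45  32  31  23  37  68]
 [140 138 137  92  44  18  26  28  31  30  57  95  83  57  28  28  49]
 [141 139 138 115  62  25  24  24  19  55 101 130 119  92  54  30  32]
 [141 141 140 135  75  29  25  21  44 100 129 138 137 122  75  41  28]
 [139 139 141 136  83  34  19  30  69 124 137 142 141 132  77  33  35]
 [139 141 141 138  97  43  22  29  65 116 133 139 135 116  64  31  37]
 [139 142 140 139 121  73  28  18  35  77 101 106 100  75  41  28  47]]
dot [ 0.4538 -0.0495  0.011 ]
hub [ 0.4404 -0.063   0.0257] 72
hub [ 0.4409 -0.0627  0.0263] 66
S
[[  8   6  21  83 152 179 183 183 184 183]
 [  8  10  14  68 134 168 180 183 183 184]
 [  9   8  10  42  94 140 169 180 183 184]
 [  6   5   5  16  50  97 140 169 181 183]
 [  5   5   3   7  32  66 101 142 172 182]
 [  7   4   6  12  50  86  81 111 162 181]
 [  6   4   6  13  53  89  71  92 158 180]
 [  6   6   8  11  29  49  43  87 157 180]
 [ 13  10  13  13  15  20  39  97 160 181]
 [ 58  62  62  63  63  65  85 131 169 182]]
dot [ 0.4508 -0.0464  0.011 ]
hub [ 0.4405 -0.0625  0.0236] 80
hub [ 0.44   -0.0623  0.0246] 64
tri dot [ 0.4537 -0.0484  0.0141]
```

```bash
python3 -m pendant '[[0.06,0.036,0.344,0.02,0,-0.006,0.698],[0.06,0.036,0.344,0.02,0,-0.006,0.698],[0.06,0.036,0.344,0.02,0,-0.006,0.698],[0.06,0.036,0.344,0.02,0,-0.006,0.698],[0.06,0.036,0.344,0.02,0,-0.006,0.698],[0.06,0.036,0.344,0.02,0,-0.006,0.698],[0.06,0.036,0.344,0.02,0,-0.006,0.698],[0.06,0.036,0.344,0.02,0,-0.006,0.698],[0.06,0.036,0.344,0.02,0,-0.006,0.698],[0.06,0.036,0.344,0.02,0,-0.006,0.698],[0.06,0.036,0.344,0.02,0,-0.006,0.698],[0.06,0.036,0.344,0.02,0,-0.006,0.698]]'; python3 go.py .4405 -.0626 .015 -40
```

```text
t: 16.42
ee_pos: [0.4379, -0.062, 0.1041]
tool_rot: [[0.766, -0.642, -0.009], [-0.642, -0.767, 0.004], [-0.009, 0.003, -1.0]]
ft_force: [-0.1, 1.2, -0.9]
opening: 0.0603
gripper_force: 0.0
d [ 0.0032 -0.0014  0.089 ] r [0.0027 0.0089 0.0008] rows 2.1 0.1 F [-0.1  1.2 -0.9] t 16.42
```

```bash
python3 -m pendant '[[0.06,0.001,0,0.03,0,0.003,0],[0.06,0.001,0,0.06,0,0.003,0],[0.06,0.001,0,0.06,0,0.003,0],[0.06,0.001,0,0.06,0,0.003,0]]'; python3 go.py .4405 -.0626 .015 -40
```

```text
t: 16.75
ee_pos: [0.4382, -0.0623, 0.0445]
tool_rot: [[0.767, -0.641, -0.007], [-0.641, -0.767, 0.002], [-0.007, 0.003, -1.0]]
ft_force: [0.1, -0.4, 0.8]
opening: 0.0604
gripper_force: 0.0
d [ 0.0022 -0.0013  0.0295] r [0.0031 0.0068 0.0018] rows 0.7 0.1 F [ 0.1 -0.4  0.8] t 16.75
```

```bash
python3 -m pendant '[[0.06,0.002,-0.001,0.02,0.003,0.006,0],[0.06,0.002,-0.001,0.028,0.003,0.006,0],[0.06,0.002,-0.001,0.028,0.003,0.006,0],[0,0.002,-0.001,0.028,0.003,0.006,0],[0,0.002,-0.001,0.028,0.003,0.006,0],[0,0.002,-0.001,0.028,0.003,0.006,0],[0,0.002,-0.001,0.028,0.003,0.006,0],[0,0.002,-0.001,0.028,0.003,0.006,0],[0,0.002,-0.001,0.028,0.003,0.006,0]]'; python3 -m pendant '[[0.06,0,0,0,0,0,0],[0.06,0,0,0,0,0,0],[0.06,0,0,0,0,0,0],[0.06,0,0,0,0,0,0],[0.06,0,0,-0.02,0,0,0],[0.06,0,0,-0.03,0,0,0],[0.06,0,0,-0.03,0,0,0]]'; python3 go.py .4405 -.0626 .045 50
```

```text
t: 17.5
ee_pos: [0.4412, -0.0642, 0.0174]
tool_rot: [[0.766, -0.643, 0.003], [-0.643, -0.766, -0.001], [0.003, -0.001, -1.0]]
ft_force: [-1.2, 0.9, 5.0]
opening: 0.0284
gripper_force: 29.9
t: 18.08
ee_pos: [0.4417, -0.0645, 0.0484]
tool_rot: [[0.766, -0.643, 0.005], [-0.643, -0.766, -0.002], [0.005, -0.002, -1.0]]
ft_force: [0.0, 0.2, 0.3]
opening: 0.0601
gripper_force: 0.0
d [-0.0022 -0.0006  0.0033] r [ 0.0028 -0.0053 -1.5708] rows 0.1 12.6 F [0.  0.2 0.3] t 18.08
```

```bash
python3 -m pendant '[[0.06,0,0,0,0,0,-0.25],[0.06,0,0,0,0,0,-0.5],[0.06,0,0,0,0,0,-0.75],[0.06,0,0,0,0,0,-1],[0.06,0,0,0,0,0,-1.25],[0.06,0,0,0,0,0,-1.5],[0.06,0,0,0,0,0,-1.57],[0.06,0,0,0,0,0,-1.57],[0.06,0,0,0,0,0,-1.57],[0.06,0,0,0,0,0,-1.57],[0.06,0,0,0,0,0,-1.57],[0.06,0,0,0,0,0,-1.57],[0.06,0,0,0,0,0,-1.57],[0.06,0,0,0,0,0,-1.57],[0.06,0,0,0,0,0,-1.57]]'; python3 go.py .4412 -.0642 .0145 50
```

```text
t: 19.33
ee_pos: [0.4406, -0.0641, 0.0464]
tool_rot: [[0.645, 0.764, 0.002], [0.764, -0.645, -0.001], [0.001, 0.002, -1.0]]
ft_force: [0.7, 0.6, 0.8]
opening: 0.0602
gripper_force: 0.0
d [0.0002 0.0005 0.0319] r [ 0.0015 -0.0006 -0.0033] rows 0.8 0.0 F [0.7 0.6 0.8] t 19.33
```

```bash
python3 -m pendant '[[0.06,0.0002,0.0005,0.02,0,0,0],[0.06,0.0002,0.0005,0.031,0,0,0],[0.06,0.0002,0.0005,0.031,0,0,0],[0.06,0.0002,0.0005,0.031,0,0,0],[0,0.0002,0.0005,0.031,0,0,0],[0,0.0002,0.0005,0.031,0,0,0],[0,0.0002,0.0005,0.031,0,0,0],[0,0.0002,0.0005,0.031,0,0,0],[0,0.0002,0.0005,0.031,0,0,0],[0,0.0002,0.0005,0.031,0,0,0]]'; python3 go.py .4412 -.0642 .0145 50; python3 -m pendant '[[0,0,0,-0.03,0,0,0],[0,0,0,-0.06,0,0,0],[0,0,0,-0.09,0,0,0],[0,0,0,-0.1,0,0,0],[0,0,0,-0.1,0,0,0]]'; python3 go.py .5525 .2413 .12 -2
```

```text
t: 20.17
ee_pos: [0.4416, -0.0644, 0.0162]
tool_rot: [[0.643, 0.765, 0.003], [0.765, -0.643, -0.001], [0.001, 0.003, -1.0]]
ft_force: [-0.1, 0.7, 3.8]
opening: 0.0293
gripper_force: 30.0
d [-0.0001 -0.0004  0.0017] r [ 0.0027 -0.0009 -0.0009] rows 0.0 0.0 F [-0.1  0.7  3.8] t 20.17
t: 20.58
ee_pos: [0.4423, -0.0647, 0.1182]
tool_rot: [[0.643, 0.765, 0.007], [0.766, -0.643, -0.003], [0.002, 0.007, -1.0]]
ft_force: [-0.2, -0.6, -0.7]
opening: 0.0288
gripper_force: 30.0
d [ 0.3051 -0.1125 -0.0019] r [ 0.0056 -0.0053  0.9067] rows 7.8 7.3 F [-0.2 -0.6 -0.7] t 20.58
```

Run:
```python
from h import *
np.set_printoptions(precision=4,suppress=True)
# gauge: edges of base from top0/top1 ; shaft top
for n in('top0','top1','scene0','scene1'):
    C=load(n);P=cloud(C);f=C['frame'].astype(int);g=f.max(-1);sat=f[...,2]-f[...,0]
    W=P[...,:2]; near=(abs(W[...,0]-.585)<.1)&(abs(W[...,1]-.24)<.07)
    m=((sat<13 if 'top' in n else sat<13)&near).astype(np.uint8) # base/dial are grey, table brownish
    k,l,st,ce=cv2.connectedComponentsWithStats(m);i=1+st[1:,4].argmax()
    cs,_=cv2.findContours((l==i).astype(np.uint8),cv2.RETR_EXTERNAL,cv2.CHAIN_APPROX_NONE);c=max(cs,key=len)[:,0]
    B=ray(C,c,.012)[:,:2]*1000; r=cv2.minAreaRect(B.astype(np.float32)); print(n,st[i,4],r)
    # long edges: contour points in mid x range, split by side
    o=np.array(r[0])
    for sgn in(1,-1):
        q=B[(abs(B[:,0]-570)<40)&((B[:,1]-o[1])*sgn>30)]
        if len(q)>5:
            L=cv2.fitLine(q.astype(np.float32),cv2.DIST_HUBER,0,.01,.01).ravel();print('  edge',sgn,len(q),np.degrees(np.arctan(L[1]/L[0])),L[2:])
    for lo in(.034,.038):
        s=P[(np.hypot(P[...,0]-.5525,P[...,1]-.2415)<.02)&(P[...,2]>lo)];print('  shaft',s.mean(0),len(s))
```

```text
top0 1778 ((591.1809692382812, 240.91160583496094), (93.34160614013672, 161.50106811523438), 88.56085968017578)
  edge 1 29 -1.3566536 [570.0121 286.2806]
  edge -1 28 -2.1832547 [571.5577 196.3716]
  shaft [0.5516 0.2418 0.0436] 25
  shaft [0.5517 0.2414 0.0444] 22
top1 1781 ((591.2874755859375, 240.8036346435547), (92.8698959350586, 161.29818725585938), 88.73403930664062)
  edge 1 29 -1.4226702 [569.7163 286.2975]
  edge -1 28 -2.109872 [571.0073 196.6304]
  shaft [0.5511 0.2412 0.0422] 30
  shaft [0.5513 0.2416 0.043 ] 27
scene0 1617 ((588.278564453125, 240.93283081054688), (96.64800262451172, 158.36293029785156), 88.27660369873047)
  edge 1 21 -2.038135 [568.6722 288.7055]
  edge -1 22 -1.6869513 [570.202  194.4936]
  shaft [0.554  0.2411 0.0407] 28
  shaft [0.5534 0.2411 0.0423] 21
scene1 1607 ((588.2838745117188, 241.1096649169922), (96.29415893554688, 158.36293029785156), 88.27660369873047)
  edge 1 21 -1.0824622 [572.066  288.4748]
  edge -1 22 -1.8604952 [577.3742 194.864 ]
  shaft [0.5534 0.2416 0.0403] 28
  shaft [0.553  0.2419 0.0418] 20
```

```bash
python3 -m pendant '[[0,0.305,-0.1125,0,0.003,-0.003,0.904],[0,0.305,-0.1125,0,0.003,-0.003,0.904],[0,0.305,-0.1125,0,0.003,-0.003,0.904],[0,0.305,-0.1125,0,0.003,-0.003,0.904],[0,0.305,-0.1125,0,0.003,-0.003,0.904],[0,0.305,-0.1125,0,0.003,-0.003,0.904],[0,0.305,-0.1125,0,0.003,-0.003,0.904],[0,0.305,-0.1125,0,0.003,-0.003,0.904],[0,0.305,-0.1125,0,0.003,-0.003,0.904],[0,0.305,-0.1125,0,0.003,-0.003,0.904],[0,0.305,-0.1125,0,0.003,-0.003,0.904],[0,0.305,-0.1125,0,0.003,-0.003,0.904]]'; python3 go.py .553 .2416 .08 -1.8;python3 look.py scene .56 .2416 .09 held4 32
```

```text
t: 21.58
ee_pos: [0.5507, 0.241, 0.1146]
tool_rot: [[0.999, -0.032, -0.004], [-0.032, -0.999, -0.0], [-0.004, 0.0, -1.0]]
ft_force: [-0.1, -0.1, 0.6]
opening: 0.0293
gripper_force: 30.0
d [ 0.0024 -0.0007  0.0346] r [ 0.0002  0.0038 -0.0005] rows 0.8 0.0 F [-0.1 -0.1  0.6] t 21.58
origin 342 157 scale 10.0
```

View pics/held4.png

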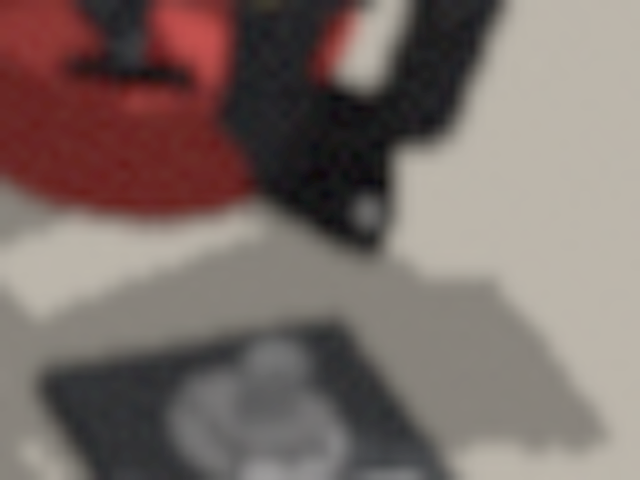

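The dot on the nose shows at crop (366,208), full-image pixel (378.2,177.4), pointing toward the dial. Its bearing follows.

Run:
```python
from h import *
C=load('held4')
f=C['frame'].astype(float).mean(-1);s=f[173:183,372:386];print(s.astype(int))
for z in(.107,.1095,.112):
    for p in((378.15,177.35),):
        X=ray(C,p,z)[0];d=X[:2]-[.5507,.241];print(z,X,np.hypot(*d),np.degrees(np.arctan2(d[1],d[0])))
# calibration check: where does the fingertip / shaft project
print(proj(C,[.553,.2416,.044]),proj(C,[.5507,.241,.1146]))
```

```text
[[  7   4   4   3   5   3   4   6  13  64 115 133 137 138]
 [  4   2   2   5   2   4   3   5  14  65 121 141 143 144]
 [  3   4   4   5   4   3   5   4  11  65 122 141 143 144]
 [  5   5   2   4   6  11  21  18  21  68 123 141 144 143]
 [  4   4   5   6   7  24  46  41  31  72 124 141 144 144]
 [ 12   6   5   4  10  29  53  49  39  76 125 141 144 144]
 [ 35  18   6   5   5  19  37  38  46  90 129 142 144 144]
 [ 61  44  27  15   9  10  15  20  57 108 135 143 144 144]
 [ 77  68  57  40  28  21  16  26  67 117 136 142 143 143]
 [ 83  81  75  65  57  49  42  50  74 107 122 135 141 143]]
0.107 [0.56795344 0.24461263 0.107     ] 0.017627599399333047 11.826087565135829
0.1095 [0.5704657  0.24261673 0.1095    ] 0.019831707825828722 4.6760946840437345
0.112 [0.57297796 0.24062084 0.112     ] 0.02228118272703665 -0.9750592087619949
[[368.96215712 192.5987898 ]] [[374.01565954 170.88823949]]
```

```bash
python3 -m pendant '[[0,0.002,0,0.02,0,0.004,0],[0,0.002,0,0.04,0,0.004,0],[0,0.002,0,0.046,0,0.004,0],[0,0.002,0,0.046,0,0.004,0],[0,0.002,0,0.046,0,0.004,0],[0,0.002,0,0.046,0,0.004,0]]'; python3 go.py .553 .2416 .06 -2.5
```

```text
t: 22.13
ee_pos: [0.5539, 0.2413, 0.0711]
tool_rot: [[0.999, -0.033, 0.004], [-0.033, -0.999, 0.001], [0.004, -0.001, -1.0]]
ft_force: [0.0, -0.3, -0.6]
opening: 0.0289
gripper_force: 30.0
d [-0.0009 -0.0002  0.0111] r [-0.0011 -0.0041  0.011 ] rows 0.3 0.1 F [ 0.  -0.3 -0.6] t 22.13
```

```bash
python3 -m pendant '[[0,-0.0005,0,0.004,-0.001,-0.003,0],[0,-0.0005,0,0.007,-0.001,-0.003,0],[0,-0.0005,0,0.007,-0.001,-0.003,0],[0,-0.0005,0,0.007,-0.001,-0.003,0]]'; python3 go.py .553 .2416 .054 -2.5;  python3 -m pendant '[[0,0,0,0.003,0,0,0],[0,0,0,0.006,0,0,0],[0,0,0,0.006,0,0,0]]'; python3 go.py .553 .2416 .054 -2.5
```

```text
t: 22.47
ee_pos: [0.5527, 0.2416, 0.0629]
tool_rot: [[0.999, -0.032, -0.001], [-0.032, -0.999, -0.0], [-0.001, 0.0, -1.0]]
ft_force: [-0.5, -1.2, -0.8]
opening: 0.029
gripper_force: 30.0
d [0.0003 0.     0.0089] r [0.0005 0.0008 0.0116] rows 0.2 0.1 F [-0.5 -1.2 -0.8] t 22.47
t: 22.72
ee_pos: [0.5524, 0.2415, 0.0562]
tool_rot: [[0.999, -0.032, -0.002], [-0.032, -0.999, -0.001], [-0.002, 0.001, -1.0]]
ft_force: [0.6, 0.5, -0.8]
opening: 0.0291
gripper_force: 30.0
d [ 0.0006 -0.0001  0.0022] r [0.0007 0.0017 0.0114] rows 0.1 0.1 F [ 0.6  0.5 -0.8] t 22.72
```

```bash
python3 -m pendant '[[0,0.0005,0,0.002,0,0.001,0],[0,0.0005,0,0.003,0,0.001,0],[0,0.0005,0,0.003,0,0.001,0]]'; python3 -m pendant '[[0,0,0,0.001,0,0,0],[0,0,0,0.002,0,0,0],[0,0,0,0.002,0,0,0]]'
```

```text
t: 22.97
ee_pos: [0.5532, 0.2416, 0.0536]
tool_rot: [[0.999, -0.032, -0.0], [-0.032, -0.999, -0.001], [-0.0, 0.001, -1.0]]
ft_force: [-0.3, 0.2, -0.6]
opening: 0.0291
gripper_force: 30.0
t: 23.22
ee_pos: [0.5532, 0.2416, 0.0517]
tool_rot: [[0.999, -0.032, 0.0], [-0.032, -0.999, -0.0], [0.0, 0.0, -1.0]]
ft_force: [-0.1, -0.2, -0.2]
opening: 0.0291
gripper_force: 30.0
```

It is already onto the shaft with no contact force. Continuing down in small steps.

```bash
python3 -m pendant '[[0,0,0,0.001,0,0,0],[0,0,0,0.002,0,0,0],[0,0,0,0.002,0,0,0]]'; python3 -m pendant '[[0,0,0,0.001,0,0,0],[0,0,0,0.002,0,0,0],[0,0,0,0.003,0,0,0],[0,0,0,0.003,0,0,0]]'
```

```text
t: 23.47
ee_pos: [0.5532, 0.2416, 0.0497]
tool_rot: [[0.999, -0.032, 0.0], [-0.032, -0.999, -0.0], [0.0, 0.0, -1.0]]
ft_force: [0.3, 0.4, 0.5]
opening: 0.0291
gripper_force: 30.0
t: 23.8
ee_pos: [0.5532, 0.2416, 0.0466]
tool_rot: [[0.999, -0.032, 0.0], [-0.032, -0.999, -0.0], [0.0, 0.0, -1.0]]
ft_force: [-1.3, -0.0, -0.8]
opening: 0.0293
gripper_force: 30.0
```

```bash
python3 -m pendant '[[0,0,0,0.001,0,0,0],[0,0,0,0.002,0,0,0],[0,0,0,0.003,0,0,0],[0,0,0,0.004,0,0,0],[0,0,0,0.004,0,0,0]]'; python3 -m pendant '[[0,0,0,0.001,0,0,0],[0,0,0,0.002,0,0,0],[0,0,0,0.003,0,0,0],[0,0,0,0.003,0,0,0]]'
```

```text
t: 24.22
ee_pos: [0.5532, 0.2416, 0.0426]
tool_rot: [[0.999, -0.032, -0.0], [-0.032, -0.999, -0.001], [0.0, 0.001, -1.0]]
ft_force: [-1.1, 0.7, -1.6]
opening: 0.029
gripper_force: 30.0
t: 24.55
ee_pos: [0.5532, 0.2416, 0.0397]
tool_rot: [[0.999, -0.032, 0.0], [-0.032, -0.999, -0.0], [0.0, 0.0, -1.0]]
ft_force: [-0.8, 1.0, -0.7]
opening: 0.0293
gripper_force: 30.0
```

```bash
python3 -m pendant '[[0,0,0,0.001,0,0,0],[0,0,0,0.001,0,0,0]]'; python3 -m pendant '[[0,0,0,0.001,0,0,0],[0,0,0,0.001,0,0,0]]';  python3 -m pendant '[[0,0,0,0.001,0,0,0],[0,0,0,0.001,0,0,0]]'
```

```text
t: 24.72
ee_pos: [0.5532, 0.2416, 0.0387]
tool_rot: [[0.999, -0.032, 0.0], [-0.032, -0.999, -0.0], [0.0, 0.0, -1.0]]
ft_force: [-0.8, -0.2, 0.1]
opening: 0.0291
gripper_force: 30.0
t: 24.88
ee_pos: [0.5532, 0.2416, 0.0382]
tool_rot: [[0.999, -0.032, 0.0], [-0.032, -0.999, -0.0], [0.0, 0.0, -1.0]]
ft_force: [-2.4, 0.3, 3.6]
opening: 0.029
gripper_force: 30.0
t: 25.05
ee_pos: [0.5533, 0.2416, 0.0381]
tool_rot: [[0.999, -0.032, 0.001], [-0.032, -0.999, -0.0], [0.001, 0.0, -1.0]]
ft_force: [-7.1, -0.7, 12.1]
opening: 0.0293
gripper_force: 30.0
```

Contact comes at TCP z = 0.0382, exactly where the shoulder should be. Releasing and retracting.

```bash
python3 -m pendant '[[0,0,0,-0.001,0,0,0],[0.046,0,0,-0.001,0,0,0],[0.046,0,0,-0.001,0,0,0],[0.046,0,0,-0.001,0,0,0],[0.046,0,0,-0.001,0,0,0],[0.046,0,0,-0.02,0,0,0],[0.046,0,0,-0.05,0,0,0],[0.046,0,0,-0.08,0,0,0],[0.06,0,0,-0.12,0,0,0],[0.06,0,0,-0.12,0,0,0]]'; python3 -m pendant '[[0.06,-0.12,0.15,0,0,0,0],[0.06,-0.12,0.15,0,0,0,0],[0.06,-0.12,0.15,0,0,0,0],[0.06,-0.12,0.15,0,0,0,0],[0.06,-0.12,0.15,0,0,0,0],[0.06,-0.12,0.15,0,0,0,0],[0.06,-0.12,0.15,0,0,0,0],[0.06,-0.12,0.15,0,0,0,0]]'; python3 look.py scene .55 .2416 .03 fin1 50; python3 look.py top .48 .0 .03 fin2 160
python3 - <<'E'
from h import *
for n in('fin1','fin2'):
    C=load(n);P=cloud(C);m=(np.hypot(P[...,0]-.553,P[...,1]-.2416)<.02)&(P[...,2]>.042)&(P[...,2]<.07);print(P[m].mean(0),np.percentile(P[m][:,2],[50,90]),m.sum())
E
```

```text
t: 25.88
ee_pos: [0.556, 0.2423, 0.1644]
tool_rot: [[0.999, -0.032, 0.012], [-0.032, -0.999, 0.002], [0.012, -0.003, -1.0]]
ft_force: [0.3, -0.6, 0.5]
opening: 0.0574
gripper_force: 0.0
t: 26.55
ee_pos: [0.4293, 0.0959, 0.1571]
tool_rot: [[0.999, -0.032, 0.002], [-0.032, -0.999, -0.0], [0.002, 0.0, -1.0]]
ft_force: [0.9, 0.5, 0.1]
opening: 0.06
gripper_force: 0.0
origin 317 159 scale 6.4
origin 81 75 scale 2.0
[0.55548692 0.24128947 0.04606838] [0.04645747 0.04846274] 85
[0.55808448 0.24386714 0.04777092] [0.04766413 0.05155802] 66
```

View pics/fin1.png

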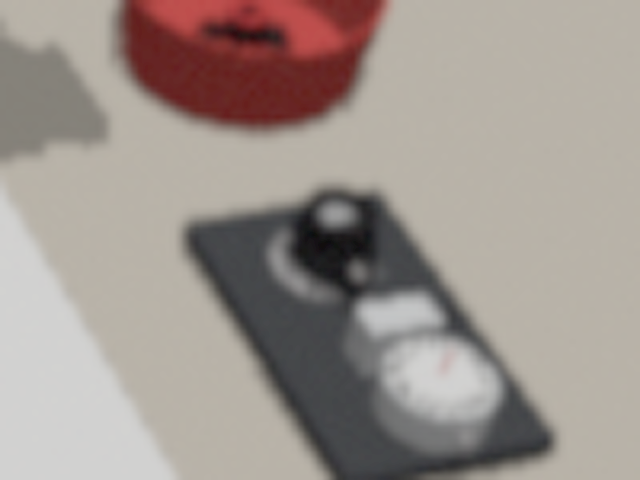

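View pics/fin2.png

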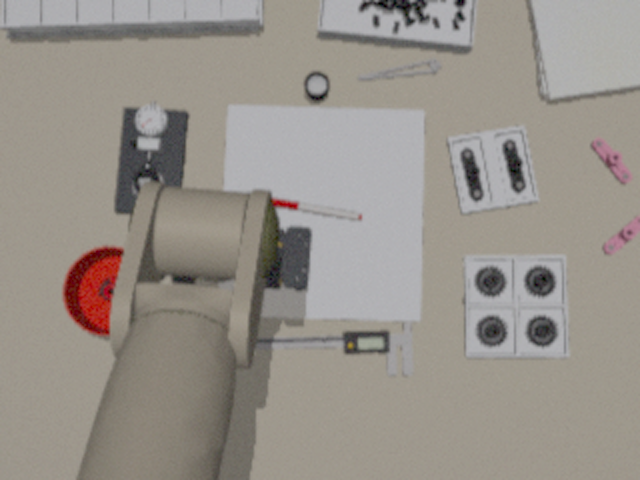

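Final views: the cam is down on the gauge (crop (335,240)) with its nose to the dial, and its hub top is at about 0.048, as it must be. Both trays are full, the reject is in the cup, and the pen and loupe haven't moved.

```bash
python3 -c "
from rig import ctrl
print(ctrl.finish_job())"
```

```text
the job is handed in; nothing more can be done
None
```

The job is handed in: the good gear and rocker arm are in their trays, the red-marked gear is in the reject cup, and the cam is fully down on the gauge shaft with its nose toward the dial, done in about 27 s of robot time with the pen and loupe left where they were.

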